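# Check a clean-room filter frame for square by its diagonals

## Robot

A 7-joint arm with a two-finger parallel gripper is mounted at the origin on the work surface. World frame = base frame: x ahead of the robot, y to its left, z up, the work surface at z = 0. Lengths are in mm, angles in rad, forces in N, time in s.
With the tool pointing down it reaches from about 350 to 900 mm from the base axis. Payload 8.1 kg.
Tool frame: the origin (TCP) lies midway between the tips of the shut fingers; the grasp point (between the pads) lies 19 mm behind it (grasp_offset is the distance from the TCP to the grasp point, in mm); z points along the fingers, x is the direction in which the jaws open and shut, and the axes are right-handed (so a half turn about z gives the same grasp; the last joint's range is limited). The gripper opens to 92 mm and grips with 3 to 60 N. Pads are 19 mm wide; open, the fingers measure 130 mm over their backs; the gripper's body (75 mm by 190 mm) begins 47 mm behind the grasp point.
Start: joints at [1.234, 0.434, 0.025, 1.573, -0.012, 1.134, -0.075], TCP at [144.772, -608.015, 226.742] pointing down, gripper open.
Joint ranges: [-2.62, 2.62], [-0.44, 2.09], [-1.27, 1.32], [0.08, 2.57], [-1.32, 4.46], [0.12, 2], [-2.74, 2.74]. Speed limits (rad/s): [2.22, 2.22, 3.01, 3.01, 3.14, 3.14, 3.14].

## Interface

Orientations are given as [roll, pitch, yaw] about the fixed x, y, z axes, in that order (R = Rz(yaw) Ry(pitch) Rx(roll)).
In Python, from cell import get_state, capture, camera_info, job_done, grasp_offset gives the robot as it stands. The module is installed in compiled form; this text tells all that it offers.
- The arm moves only by the shell command python3 -m jog 'ROWS' [OPENING]. ROWS is JSON, a list of rows, each a list of 4 numbers: the shift along the tool's x, y, z in units of 25 mm (1.0 is 25 mm), then the turn about the tool's z in rad. In form: [[dx, dy, dz, turn], ...]. A call has 1 to 5 rows; each row is the pose to reach, as a shift and turn from the pose commanded when the call began, along the tool's axes at that moment; what a row does not reach only later rows make up. A row lasts 1/12 s, in which the tool goes at most 41.7 mm and 7.16 degrees, less where a joint would pass 70% of its speed; a pose out of reach is approached as far as the arm can. A call with a gripper value outside its range is refused whole. OPENING is the finger opening in mm, from 0 to 91.8, set as the call begins (- or left out, the last holds). The fingers move at their own pace and stop on an object; the grip force is fixed at half the most. Time passes only in rows, so rows that repeat a pose let the fingers close. It gives the time, the measured TCP pose, the force and the opening at its end, in the units of the state.
- get_state(): the state, without advancing time (a new reading comes with each control period).
- capture(name): name is "scene" or "side" or "wrist"; returns (picture, depth): 420x560x3 uint8, red, green, blue; 420x560 float32, mm along the optical axis (not along the pixel's ray), 0 where there is no reading.
- camera_info(name): a dict with "K" (3x3 intrinsics, pixels), "D" ([k1, k2, p1, p2, k3] as OpenCV has them; the pictures are not rectified), "rvec" (rotation vector, rad) and "tvec" (3), from world to camera coordinates, as OpenCV has them. Camera axes: x right, y down, z forward; pixel columns grow to the right and rows downward; lengths in mm; the calibration is good to about 2 mm. A picture is of the moment at which its call begins: read the wrist's pose just before it. camera_info takes no time and is no camera call; for the wrist camera it gives the pose at the moment of the call.
- job_done(): hands the job in, once; it reports no verdict.
The state is a dict: "t": time; "q": joint angles; "dq": joint speeds; "tau": joint torques, N m; "ee_pos": TCP position; "ee_rot": TCP orientation; "force": force on the tool from outside, world axes, zero at the start; "torque": the same for the moment, N m; "grip_width": finger opening in mm.
Only numpy, scipy, OpenCV 4.12 (cv2) and the standard library are available. Lean on these libraries where they do the work, as an engineer would, in place of code of your own. Each camera call takes 0.05 s, during which the arm holds its last target.

## Task

Check the blue-cornered aluminium filter frame for square: take the slide rule with the red sliders and lay it flat across the frame from corner to corner, centred on it, resting a moment along each of the two diagonals. Leave it lying, let go, along the longer diagonal, to show which way the frame is racked.

Things in the scene. Friction and masses are not known exactly. Their poses are not given: they have to be found in the camera images.
- frame: Diamond-shaped (racked) frame of aluminium rails, 28 mm wide, 19 mm high, 240 mm between corner screws, with round blue corner joints 42 mm across, 20 high; fixed to the bench, open in the middle. One diagonal is some 6 cm longer than the other. Origin on the bench at the frame's centre, where the diagonals cross at right angles; z up, x points to corner a, y to corner b.
- corner_a (a point): Dark screw head on top of a blue corner joint, 20 mm above the bench: one end of the diagonal along the frame's x axis. The other end lies opposite, equally far from the frame's origin.
- corner_b (a point): Dark screw head on top of the next blue corner joint, 20 mm above the bench: one end of the diagonal along the frame's y axis. The other end lies opposite, equally far from the frame's origin.
- rule_grip (a point): Centre of the black grip (60 x 30 mm, 32 high) on the middle of the slide rule: white bar 400 x 30 x 8 mm, 0.25 kg, loose, flat, same both ways round, two red sliders locked 340 mm apart (a square frame's diagonal). 24 mm above the bar's underside, 44 mm above the bench when on the frame; x along the bar, z up. Not the 280 mm rule with yellow sliders and grey grip.

How it is judged (in metres and radians):
On the way:
1. the rule lies flat on the frame along the shorter diagonal, centred, for a moment (horizontal distance between rule_grip and frame below 0.02 m and angle between the x axis of rule_grip and the y axis of frame, either way round below 0.175 rad and z of rule_grip in the frame of frame below 0.049 m and angle between rule_grip's own z axis and vertical below 0.1 rad), for 0.2 s.
At the end, for the whole second after the job is handed in: After having lain along the shorter diagonal, the rule lies flat and still on top of the frame along the longer diagonal: within 10 degrees of it, its middle within 20 mm of the frame's centre, let go (horizontal distance between rule_grip and frame below 0.02 m and angle between the x axis of rule_grip and the x axis of frame, either way round below 0.175 rad and z of rule_grip in the frame of frame between 0.039 and 0.049 m and angle between rule_grip's own z axis and vertical below 0.1 rad and linear speed of rule below 0.02 m/s); the robot touches nothing.
It also fails if it takes over 48 s, if anything falls off the work surface, if the arm or the gripper's body presses on something with over 40 N, if the wrist force passes 120 N, or if a joint passes its speed limit or range.

## Working session

There is one attempt and no reset: what is moved stays moved. The work goes in short steps, Python scripts to look and compute and a shell command to move; the robot and the scene stay as the last step left them, time stands still between calls to the robot, and variables do not carry over. Pictures are saved under pics/ and viewed, and the job is handed in when it is done.

```bash
mkdir -p pics; python3 - <<'E'
from cell import *
import cv2,numpy as np
for n in("scene","side"):
    p,d=capture(n); cv2.imwrite(f"pics/{n}0.png",p[:,:,::-1]); np.savez(f"pics/{n}0.npz",p=p,d=d)
    i=camera_info(n); print(n,i)
s=get_state(); print(s,grasp_offset)
E
```

```text
scene {'K': array([[508.46091718,   0.        , 277.76865144],
       [  0.        , 508.46091718, 210.41599348],
       [  0.        ,   0.        ,   1.        ]]), 'D': array([-0.02855055,  0.        ,  0.        ,  0.        ,  0.        ]), 'rvec': array([ 1.80581433,  1.84978127, -0.67066248]), 'tvec': array([ -38.47162953, -410.73366643, 1494.39275626])}
side {'K': array([[452.61211779,   0.        , 285.09404929],
       [  0.        , 452.61211779, 211.06616789],
       [  0.        ,   0.        ,   1.        ]]), 'D': array([-0.00565232,  0.        ,  0.        ,  0.        ,  0.        ]), 'rvec': array([ 2.21549524, -0.07318909,  0.02313614]), 'tvec': array([-566.83424853,  101.62237414, 1015.97973279])}
{'t': 0.1, 'q': array([ 1.2343934 ,  0.43513653,  0.02497593,  1.57402287, -0.01159655,
        1.13401136, -0.07511306]), 'dq': array([ 6.53227763e-04, -2.32213551e-03,  2.50372977e-04, -1.81705322e-03,
        1.01980968e-03,  4.69011166e-06,  1.53720308e-03]), 'tau': array([ 2.67734205e-03, -6.69129395e+01,  9.87989344e-01, -3.15146148e+01,
       -6.03909628e-02,  3.73388745e-02,  2.93358016e-05]), 'ee_pos': array([ 144.63438342, -607.54843371,  226.02742374]), 'ee_rot': array([ 3.14145864e+00,  1.42688247e-03, -1.33707680e+00]), 'force': array([-0.42003056,  0.42794061, -0.04205109]), 'torque': array([-0.01909799, -0.00794327,  0.03022702]), 'grip_width': 91.7576447448365} 18.8
```

View pics/scene0.png

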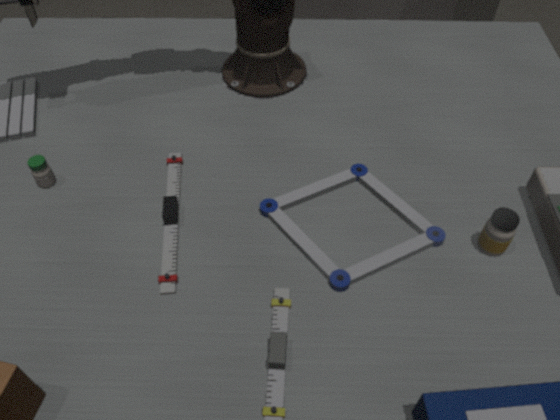

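View pics/side0.png

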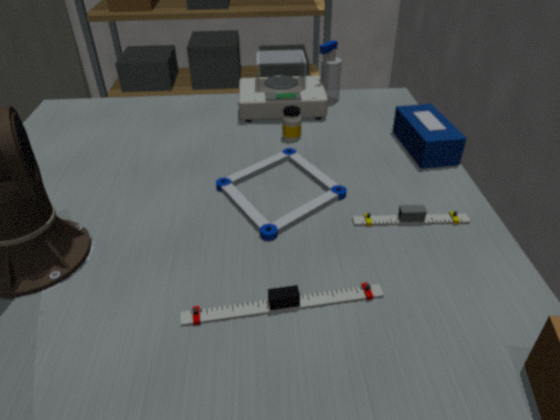

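The scene view shows the blue joints at about (359,170), (269,206), (340,279) and (435,235). The red-slider rule runs (174,155)–(168,290), with its black grip at (171,210). The yellow decoy is at (278,350).

```bash
cat > h.py <<'E'
import cv2,numpy as np
from cell import camera_info
def ray(i,uv):
    n=cv2.undistortPoints(np.array([[uv]],float),i["K"],i["D"])[0,0]
    R=cv2.Rodrigues(i["rvec"])[0]; c=-R.T@i["tvec"]; return c,R.T@np.array([n[0],n[1],1])
def atz(i,uv,z):
    c,r=ray(i,uv); return c+r*(z-c[2])/r[2]
def atd(i,uv,d):
    c,r=ray(i,uv); return c+r*d
def proj(i,P): return cv2.projectPoints(np.array(P,float).reshape(-1,3),i["rvec"],i["tvec"],i["K"],i["D"])[0][:,0]
def blobs(m,lo=15):
    n,l,s,c=cv2.connectedComponentsWithStats(m.astype(np.uint8)); return [(c[k],s[k,4]) for k in range(1,n) if s[k,4]>=lo]
E
python3 - <<'E'
from h import *
for n in("scene","side"):
    z=np.load(f"pics/{n}0.npz");p=z["p"].astype(int);d=z["d"];i=camera_info(n)
    r,g,b=p[...,0],p[...,1],p[...,2]
    for nm,m,h in(("blue",(b>90)&(b-r>50)&(b-g>30),17),("red",(r-g>60)&(r-b>60),10),("black",(r<32)&(g<32)&(b<32),24)):
        for c,a in blobs(m):
            dd=d[int(c[1]),int(c[0])]
            print(n,nm,c.round(1),a,atz(i,c,h).round(1),atd(i,c,dd).round(1))
E
```

```text
scene blue [358.7 169.5] 98 [414.5 243.   17. ] [418.9 242.1  21.6]
scene blue [268.4 205.1] 124 [530.   31.5  17. ] [533.8  31.8  21.5]
scene blue [340.5 279.5] 130 [721.8 183.6  17. ] [724.9 183.   22. ]
scene red [172.7 277.5] 24 [ 720.4 -156.1   10. ] [ 722.  -155.4   12.5]
scene red [161.7 278.5] 24 [ 723.3 -178.3   10. ] [ 725.2 -177.4   13.1]
scene black [25.5  2. ] 65 [-355.8 -835.2   24. ] [ 167.9 -540.1  304.4]
scene black [262.9  23.1] 2331 [-223.1  -14.8   24. ] [ 74.3   3.7 197.4]
scene black [258.6  62.2] 647 [ -8.8 -17.6  24. ] [ 75.3 -11.2  81.3]
scene black [287.4  72.1] 16 [38.5 67.3 24. ] [44.8 67.4 28.4]
scene black [248.3  75.3] 15 [ 55.3 -43.7  24. ] [ 72.8 -42.   36.5]
scene black [276.5  77.6] 28 [65.  36.9 24. ] [79.5 37.4 34.5]
scene black [168.3 199.7] 18 [ 524.6 -194.7   24. ] [ 536.7 -190.2   38.2]
scene black [169.1 216.5] 71 [ 573.1 -185.1   24. ] [ 584.5 -180.7   38.4]
scene black [419.3 411.6] 130 [982.  301.7  24. ] [991.4 294.3  52.8]
side blue [328.2  43. ] 50 [ 865.6 1438.3   17. ] [765.2 780.5 215.4]
side blue [430.6 123.2] 936 [1082.   548.4   1
[... 450 characters left out ...]
6.3 315.3] 74 [ 385.7 -204.2   10. ] [ 387.  -209.7   16.4]
side black [172.1  67.5] 214 [ 158.1 1139.7   24. ] [  76.4 1566.3 -123.1]
side black [ 21.6 189.6] 3731 [-111.4  239.6   24. ] [ 69.2 -50.1 211.7]
side black [291.3 110.9] 127 [630.5 666.   24. ] [618.4 497.2 101.2]
side black [409.3 138.3] 558 [978.3 438.2  24. ] [963.5 398.3  45.6]
side black [ 35.7 253.8] 2296 [ 21.3 -19.6  24. ] [ 50.6 -64.   62.5]
side black [ 71.7 269.5] 89 [115.8 -75.2  24. ] [107.7 -61.3  11. ]
side black [  2.4 272.8] 25 [-26.4 -75.   24. ] [-21.9 -80.8  29.4]
side black [283.3 297.6] 575 [ 553.5 -183.6   24. ] [ 552.9 -197.6   39.4]
side black [548.3 348.3] 18 [1003.4 -332.    24. ] [ 952.6 -380.1   94.6]
```

```bash
python3 -m jog '[[-0.4,-0.6,0,0],[-1.25,-1.95,0,0],[-2.1,-3.3,0,0],[-2.95,-4.65,0,0],[-3.8,-6,0,0]]' 91.8; python3 -c "
from cell import *
print(get_state()['q'].round(3))"
```

```text
t: 0.52
ee_pos: [269.4, -479.2, 226.4]
ee_rot: [3.141, 0.001, -1.338]
force: [1.5, -0.2, 0.5]
grip_width: 92.0
[ 0.99   0.316 -0.037  1.756  0.013  1.071 -0.389]
```

```bash
python3 -m jog '[[-0.85,-1.35,0,0],[-1.7,-2.7,0,0],[-2.55,-4.05,0,0],[-3.4,-5.4,0,0],[-4.25,-6.75,0,0]]' && python3 -m jog '[[-0.85,-1.35,0,0.05],[-1.7,-2.7,0,0.1],[-2.55,-4.05,0,0.1],[-3.4,-5.4,0,0.1],[-3.4,-5.4,0,0.1]]' && python3 - <<'E'
from h import *
from cell import *
print(get_state()['q'].round(3))
i=camera_info("wrist");p,d=capture("wrist");cv2.imwrite("pics/w1.png",p[:,:,::-1]);np.savez("pics/w1.npz",p=p,d=d)
p=p.astype(int);r,g,b=p[...,0],p[...,1],p[...,2]
for nm,m,h in(("red",(r-g>60)&(r-b>60),10),("black",(r<40)&(g<40)&(b<40),32)):
    for c,a in blobs(m,100): print(nm,c.round(1),a,atz(i,c,h).round(1),atd(i,c,d[int(c[1]),int(c[0])]).round(1))
E
```

```text
t: 0.93
ee_pos: [409.0, -336.7, 226.6]
ee_rot: [3.141, 0.0, -1.337]
force: [1.3, -0.2, 0.7]
grip_width: 91.6
t: 1.35
ee_pos: [525.3, -215.8, 226.5]
ee_rot: [-3.138, 0.004, -1.426]
force: [0.7, 1.2, 0.4]
grip_width: 91.9
[ 0.431  0.352 -0.177  1.704  0.063  1.089 -1.191]
black [244.3 153.3] 1871 [ 552.1 -183.4   32. ] [ 553.3 -183.9   41. ]
black [ 56.6 146.2] 200 [533.1   3.2  32. ] [529.9  13.4  14.7]
black [ 33.1 144.7] 122 [531.3  27.3  32. ] [529.5  33.4  22.7]
black [286.9 352.5] 46537 [ 329.6 -260.7   32. ] [ 305.8 -265.6    0.8]
black [153.9 329.8] 528 [ 337.  -104.7   32. ] [ 510.9 -171.5  266.4]
black [396.6 334.9] 258 [ 371.  -382.6   32. ] [ 526.8 -261.4  273.3]
```

View pics/w1.png

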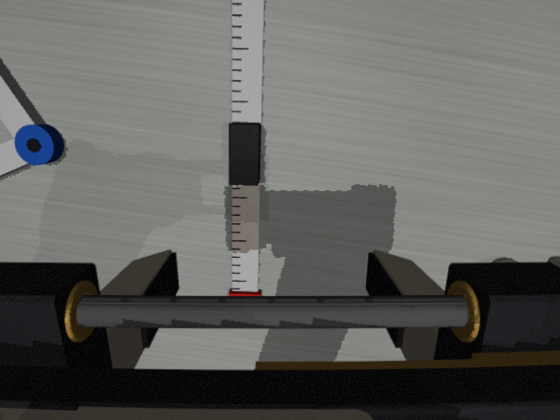

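The wrist view shows the black grip at about (245,154), with the bar running vertically and the jaws open either side below it. The grip top measures 41 mm high, against 40 expected. Next I'll refine the bar's direction and centre.

```bash
python3 - <<'E'
from h import *
i=camera_info("wrist");z=np.load("pics/w1.npz");p=z["p"].astype(int);d=z["d"]
g=p.mean(2)
P=[]
for v in list(range(5,118,6)):
    row=np.where(g[v,215:285]>200)[0]
    if v<118:
        # right bright edge & left edge
        w=np.where(g[v,215:285]>185)[0]+215
        a=atz(i,(w.min()-.5,v),8);b=atz(i,(w.max()+.5,v),8); 
        P.append((a,b)); 
P=np.array(P);w=np.linalg.norm(P[:,0]-P[:,1],axis=1);print(w.round(1))
for k in(0,1):
    f=np.polyfit(P[:,k,0],P[:,k,1],1);print(np.arctan(f[0]),np.polyval(f,553))
m=(g<45).astype(np.uint8);m[200:]=0;m[:,:200]=0
c=max(cv2.findContours(m,0,1)[0],key=cv2.contourArea)
r=cv2.minAreaRect(c);print(r)
pts=np.array([atz(i,q,40)[:2] for q in cv2.boxPoints(r)]);print(pts.round(1),pts.mean(0))
print(camera_info("scene")["tvec"])
E
```

```text
Traceback (most recent call last):
ValueError: zero-size array to reduction operation minimum which has no identity
```

```bash
python3 - <<'E'
from h import *
i=camera_info("wrist");z=np.load("pics/w1.npz");p=z["p"].astype(int);d=z["d"]
g=p.mean(2)
print(g[63,222:275].astype(int))
P=[]
for v in range(5,118,6):
    w=np.where(g[v,222:275]>g[v,275:300].mean()+18)[0]+222
    if len(w)<10: continue
    P.append((atz(i,(w.min()-.5,v),8),atz(i,(w.max()+.5,v),8)))
P=np.array(P);print(np.linalg.norm(P[:,0]-P[:,1],axis=1).round(1))
for k in(0,1):
    f=np.polyfit(P[:,k,0],P[:,k,1],1);print(np.arctan(f[0]),np.polyval(f,553))
m=(g<45).astype(np.uint8);m[200:]=0;m[:,:200]=0
c=max(cv2.findContours(m,0,1)[0],key=cv2.contourArea)
r=cv2.minAreaRect(c);print(r)
pts=np.array([atz(i,q,40)[:2] for q in cv2.boxPoints(r)]);print(pts.round(1),pts.mean(0))
E
```

```text
[138 139 140 140 140 141 138 139 128 134 151 165 163 164 165 164 163 165
 165 164 165 163 165 163 164 165 165 164 165 164 164 163 163 164 165 164
 164 165 165 163 136  94 119 140 141 141 140 142 141 141 141 142 141]
[20.  29.6 29.7 28.9 28.  28.1 28.2 12.7 28.4 19.7 28.6 19.8 27.9 28.
 25.1 28.2 12.1 28.4 28.5]
0.12667577340026698 -177.0867929332667
0.11197037988652175 -201.2471007957472
((244.5, 153.5), (61.0, 31.0), 90.0)
[[ 576.4 -170.4]
 [ 580.4 -199.2]
 [ 522.6 -206.9]
 [ 518.3 -176.8]] [ 549.41171067 -188.31921784]
```

```bash
cat >> h.py <<'E'
def to(x,y,yawd=None):
    from cell import get_state
    s=get_state();p=s["ee_pos"];w=s["ee_rot"][2];D=np.array([x-p[0],y-p[1]])/25
    X=np.array([np.cos(w),np.sin(w)]);Y=np.array([np.sin(w),-np.cos(w)])
    print("at",p.round(1),s["ee_rot"].round(3),"t",round(s["t"],2),"-> dx %.3f dy %.3f"%(D@X,D@Y), None if yawd is None else "turn %.3f"%(w-yawd))
E
python3 -m jog '[[0,0,0,0]]'; python3 -c "
from h import *
to(551,-188,-1.446)"
```

```text
t: 1.48
ee_pos: [519.9, -223.7, 226.1]
ee_rot: [3.14, 0.0, -1.435]
force: [-0.5, -0.8, -0.2]
grip_width: 91.7
at [ 519.9 -223.7  226.1] [ 3.14   0.    -1.435] t 1.48 -> dx -1.248 dy -1.426 turn 0.011
```

```bash
python3 -m jog '[[-0.6,-0.7,0,0.01],[-1.25,-1.43,1,0.01],[-1.25,-1.43,2.2,0.01],[-1.25,-1.43,3.2,0.01],[-1.25,-1.43,3.2,0.01]]' ; python3 -m jog '[[0,0,0,0],[0,0,0,0]]'; python3 - <<'E'
from h import *
from cell import *
to(551,-188,-1.446)
for n in("wrist","scene"):
    i=camera_info(n);p,d=capture(n);cv2.imwrite(f"pics/{n}2.png",p[:,:,::-1]);np.savez(f"pics/{n}2.npz",p=p,d=d,rv=i["rvec"],tv=i["tvec"])
E
```

```text
t: 1.9
ee_pos: [547.0, -189.5, 141.9]
ee_rot: [3.133, 0.002, -1.449]
force: [-1.3, -0.0, -0.4]
grip_width: 92.0
t: 2.07
ee_pos: [551.2, -190.2, 148.1]
ee_rot: [-3.141, -0.001, -1.449]
force: [1.3, -0.3, -0.1]
grip_width: 91.9
at [ 551.2 -190.2  148.1] [-3.141e+00 -1.000e-03 -1.449e+00] t 2.07 -> dx -0.089 dy -0.002 turn -0.003
```

View pics/wrist2.png

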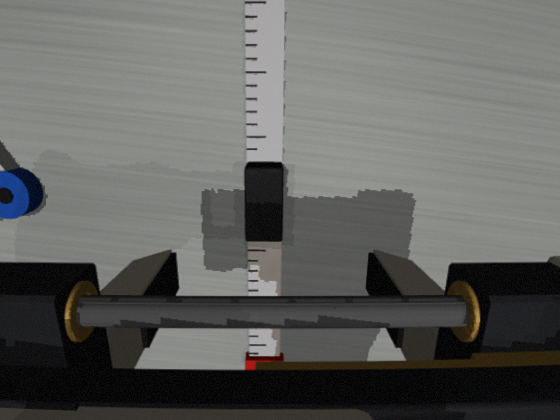

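View pics/scene2.png

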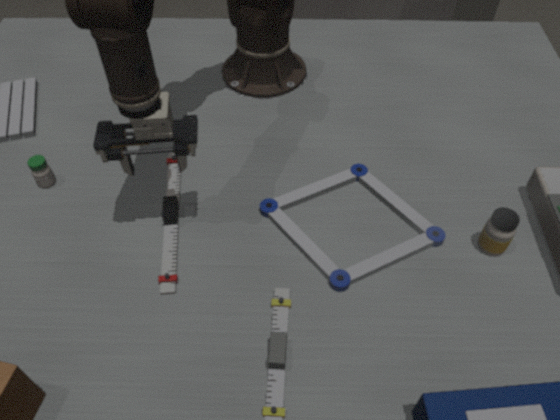

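In the wrist view the grip is at about (264,202), near the jaws' centre line (around column 272). I'll measure it again from this pose.

```bash
python3 - <<'E'
from h import *
i=camera_info("wrist");print(i["K"].round(1).tolist(),i["D"])
z=np.load("pics/wrist2.npz");g=z["p"].astype(int).mean(2);d=z["d"]
i["rvec"]=z["rv"];i["tvec"]=z["tv"]
print(proj(i,[[551.2,-190.2,40],[551.2,-190.2,8],[551.2,-190.2,148]]).round(1))
for uv in((246,164),(282,164),(246,240),(282,240)): print(uv,d[uv[1]+(4 if uv[1]<200 else -4),uv[0]+(4 if uv[0]<260 else -4)],atz(i,uv,40).round(1),)
for uv in((264,175),(264,200),(264,220),(264,238),(264,244)): print(uv,atd(i,uv,d[uv[1],uv[0]]).round(1))
for v in(20,60,100,150): 
    w=np.where(g[v,230:300]>g[v,300:320].mean()+10)[0]+230; print(v,w.min(),w.max(),atz(i,(w.min()-.5,v),8).round(1),atz(i,(w.max()+.5,v),8).round(1))
E
```

```text
[[357.9, 0.0, 271.9], [0.0, 357.9, 211.5], [0.0, 0.0, 1.0]] [-0.04697095  0.          0.          0.          0.        ]
[[272.3 207.2]
 [272.2 197.1]
 [272.7 267.4]]
(246, 164) 268.10715 [ 582.1 -166.7   40. ]
(282, 164) 268.62112 [ 585.3 -193.4   40. ]
(246, 240) 282.82803 [ 521.8 -172.8   40. ]
(282, 240) 283.58365 [ 525.2 -201.2   40. ]
(264, 175) [ 575.6 -181.    40.7]
(264, 200) [ 556.5 -183.2   41.6]
(264, 220) [ 539.7 -185.1   38.8]
(264, 238) [ 524.9 -186.8   39.3]
(264, 244) [ 508.  -188.2    9.2]
20 245 283 [ 686.5 -152.5    8. ] [ 690.  -181.9    8. ]
60 246 283 [ 658.  -156.2    8. ] [ 661.6 -185.6    8. ]
100 258 283 [ 629.2 -168.8    8. ] [ 631.7 -189.5    8. ]
150 248 281 [ 588.7 -165.     8. ] [ 592. -193.    8.]
```

```bash
python3 -m jog '[[-0.25,-0.13,0.8,0],[-0.25,-0.13,2,0],[-0.25,-0.13,3.2,0],[-0.25,-0.13,4.2,0],[-0.25,-0.13,4.8,0]]' ; python3 -m jog '[[0,0,0.3,0],[0,0,0.6,0],[0,0,0.7,0],[0,0,0.7,0]]'; python3 -c "
from h import *
to(553.6,-183.5,-1.449)"
```

```text
t: 2.58
ee_pos: [553.3, -182.5, 25.7]
ee_rot: [3.141, -0.0, -1.448]
force: [-0.2, -0.6, 0.2]
grip_width: 91.9
t: 2.92
ee_pos: [554.2, -182.4, 9.8]
ee_rot: [-3.141, -0.0, -1.447]
force: [-0.1, 0.6, 0.0]
grip_width: 91.8
at [ 554.2 -182.4    9.8] [-3.141 -0.    -1.447] t 2.92 -> dx 0.041 dy 0.028 turn 0.002
```

Positioned with the TCP at z ≈ 9.8, so the pads sit at about 28 mm on the grip. Closing.

```bash
python3 -m jog '[[0,0,0,0],[0,0,0,0],[0,0,0,0],[0,0,0,0],[0,0,0,0]]' 20; python3 -m jog '[[0,0,0,0],[0,0,0,0],[0,0,0,0],[0,0,0,0],[0,0,0,0]]' 20;
```

```text
t: 3.33
ee_pos: [553.8, -182.2, 9.6]
ee_rot: [-3.141, -0.0, -1.447]
force: [-1.2, -0.2, -0.1]
grip_width: 63.1
t: 3.75
ee_pos: [553.6, -182.3, 9.2]
ee_rot: [-3.142, -0.0, -1.447]
force: [0.5, 1.9, -1.2]
grip_width: 30.0
```

```bash
python3 -m jog '[[0,0,0,0],[0,0,-0.2,0],[0,0,-0.6,0],[0,0,-1.2,0],[0,0,-2,0]]' 0; python3 -m jog '[[0,0,-0.8,0],[0,0,-1.4,0],[0,0,-1.8,0],[0,0,-2,0],[0,0,-2,0]]'; python3 - <<'E'
from h import *
from cell import *
to(553.6,-183.5,-1.449)
for n in("side",):
    i=camera_info(n);p,d=capture(n);cv2.imwrite(f"pics/{n}3.png",p[:,:,::-1])
E
```

```text
t: 4.17
ee_pos: [552.5, -181.8, 59.2]
ee_rot: [3.139, 0.001, -1.447]
force: [1.1, 0.2, -3.4]
grip_width: 29.5
t: 4.58
ee_pos: [554.1, -182.3, 110.4]
ee_rot: [-3.14, -0.001, -1.447]
force: [-0.0, 0.6, -3.7]
grip_width: 29.7
at [ 554.1 -182.3  110.4] [-3.140e+00 -1.000e-03 -1.447e+00] t 4.58 -> dx 0.046 dy 0.025 turn 0.002
```

View pics/side3.png

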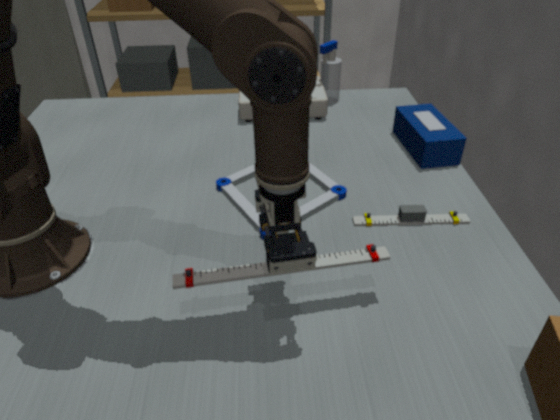

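Rule is held level, with the sliders at about (189,277) and (373,253). Its underside is about 9 mm below the TCP. Next I'll triangulate the frame corners from both views and plan the move.

```bash
python3 - <<'E'
from h import *
a=camera_info("scene");b=camera_info("side")
S=[(358.7,169.5),(268.4,205.1),(340.5,279.5),(435.5,235)];T=[(222.9,181.3),(268.3,229),(338.5,189.2),(288.9,150.8)]
Q=[]
for s,t in zip(S,T):
    A=[];B=[]
    M=np.zeros((3,3));v=np.zeros(3)
    for i,u in((a,s),(b,t)):
        c,r=ray(i,u);r/=np.linalg.norm(r);N=np.eye(3)-np.outer(r,r);M+=N;v+=N@c
    Q.append(np.linalg.solve(M,v))
Q=np.array(Q);print(Q.round(1))
print((Q[0]+Q[2])/2,(Q[1]+Q[3])/2)
e=Q[2]-Q[0];f=Q[3]-Q[1];print(np.hypot(*e[:2]),np.arctan2(e[1],e[0]),np.hypot(*f[:2]),np.arctan2(f[1],f[0]))
to(568,212.5,-1.77)
E
```

```text
[[416.5 242.8  20.5]
 [531.7  32.2  20.3]
 [720.8 184.5  18.4]
 [605.3 393.8  19.4]]
[568.6217291  213.62115146  19.4507839 ] [568.49707402 212.98738359  19.86379978]
309.7930266330523 -0.18930615086611222 369.0164976835319 1.3700237912221176
at [ 553.5 -182.1  109.4] [-3.141 -0.    -1.447] t 4.63 -> dx -15.593 dy -2.522 turn 0.323
```

```bash
python3 -m jog '[[-0.5,-0.08,0,0],[-1.5,-0.25,0,0],[-2.8,-0.46,0,0],[-4.1,-0.67,0,0],[-5.4,-0.88,0,0]]' && python3 -m jog '[[-1.3,-0.21,0,0],[-2.6,-0.42,0,0],[-3.9,-0.64,0,0],[-5.2,-0.85,0,0],[-6.5,-1.06,0,0]]' && python3 -m jog '[[-1.3,-0.21,0,0.06],[-2.4,-0.4,0,0.14],[-3.2,-0.53,0,0.22],[-3.6,-0.6,0,0.28],[-3.7,-0.61,0,0.32]]' && python3 -m jog '[[0,0,0,0],[0,0,0,0],[0,0,0,0],[0,0,0,0]]';  python3 - <<'E'
from h import *
from cell import *
to(568.6,213.2,-1.766)
print(get_state()['q'].round(2))
for n in("side","scene","wrist"):
    i=camera_info(n);p,d=capture(n);cv2.imwrite(f"pics/{n}4.png",p[:,:,::-1])
E
```

```text
t: 5.05
ee_pos: [557.7, -43.3, 108.0]
ee_rot: [3.14, 0.001, -1.447]
force: [0.9, 0.0, -3.4]
grip_width: 30.1
t: 5.47
ee_pos: [563.7, 121.4, 108.0]
ee_rot: [3.139, -0.0, -1.446]
force: [0.7, 0.2, -2.8]
grip_width: 29.8
t: 5.88
ee_pos: [566.9, 217.2, 107.8]
ee_rot: [3.139, 0.001, -1.766]
force: [0.8, 0.5, -3.4]
grip_width: 30.1
t: 6.22
ee_pos: [568.6, 211.9, 108.8]
ee_rot: [3.141, -0.001, -1.767]
force: [0.8, 0.1, -3.0]
grip_width: 29.8
at [568.6 211.9 108.8] [ 3.141e+00 -1.000e-03 -1.767e+00] t 6.22 -> dx -0.050 dy 0.009 turn -0.001
[-0.36  0.53 -0.13  1.74  0.08  0.88 -2.29]
```

View pics/scene4.png

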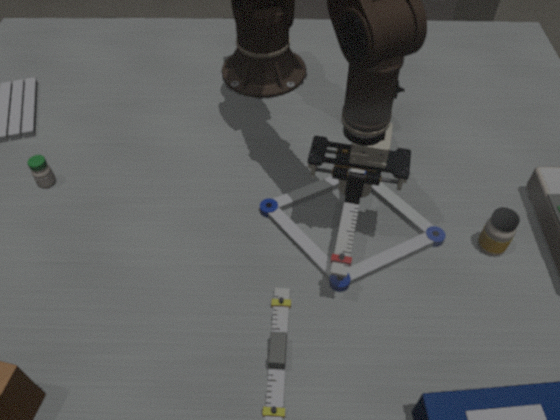

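View pics/side4.png

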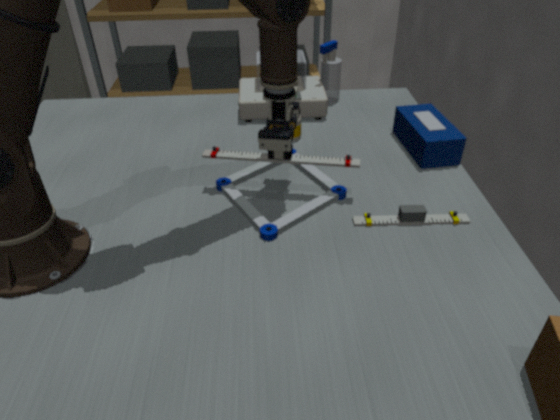

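View pics/wrist4.png

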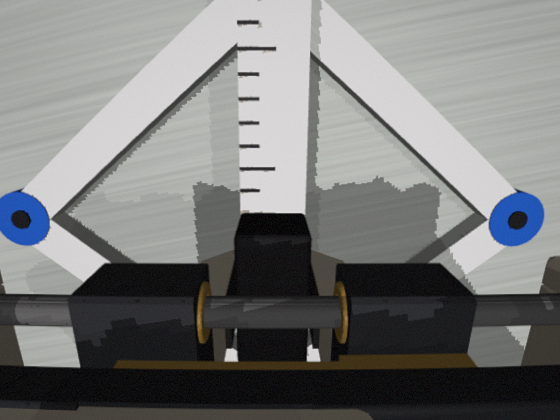

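The bar lies over the short diagonal. In the wrist view the long-diagonal joints at (20,220) and (516,220) sit symmetrically about it. Lowering.

```bash
python3 -m jog '[[-0.04,0,0.5,0],[-0.04,0,1.2,0],[-0.04,0,1.9,0],[-0.04,0,2.5,0],[-0.04,0,2.8,0]]' && python3 -m jog '[[0,0,0,0],[0,0,0.1,0],[0,0,0.2,0],[0,0,0.28,0],[0,0,0.32,0]]' && python3 -m jog '[[0,0,0.03,0],[0,0,0.06,0],[0,0,0.06,0]]'
```

```text
t: 6.78
ee_pos: [567.7, 213.0, 36.5]
ee_rot: [3.139, -0.002, -1.767]
force: [-0.8, 0.2, -3.1]
grip_width: 30.1
t: 7.2
ee_pos: [569.3, 213.9, 31.6]
ee_rot: [-3.141, 0.0, -1.767]
force: [-1.4, 0.3, -3.1]
grip_width: 29.6
t: 7.45
ee_pos: [569.0, 213.8, 29.8]
ee_rot: [-3.141, 0.0, -1.767]
force: [-0.0, 0.1, -2.9]
grip_width: 29.6
```

```bash
python3 -m jog '[[0,0,0.03,0],[0,0,0.05,0],[0,0,0.05,0]]' && python3 -m jog '[[0,0,0.03,0],[0,0,0.05,0],[0,0,0.05,0],[0,0,0.05,0],[0,0,0.05,0]]'
```

```text
t: 7.7
ee_pos: [569.1, 213.8, 29.2]
ee_rot: [-3.141, 0.0, -1.767]
force: [-2.6, -1.0, 4.8]
grip_width: 29.8
t: 8.12
ee_pos: [569.1, 213.8, 29.2]
ee_rot: [-3.141, 0.0, -1.767]
force: [-7.7, -3.8, 17.8]
grip_width: 29.9
```

Contact: z has stopped at 29.2 and the upward force is rising. I'll ease the pressure, hold, and check.

```bash
python3 -m jog '[[0,0,-0.06,0],[0,0,-0.06,0],[0,0,-0.06,0],[0,0,-0.06,0],[0,0,-0.06,0]]'; python3 - <<'E'
from h import *
from cell import *
to(568.6,213.2,-1.766)
for n in("side","scene"):
    i=camera_info(n);p,d=capture(n);cv2.imwrite(f"pics/{n}5.png",cv2.resize(p[120:300,180:480,::-1],None,fx=2.5,fy=2.5))
E
```

```text
t: 8.53
ee_pos: [569.3, 213.9, 29.2]
ee_rot: [-3.141, 0.0, -1.767]
force: [-2.1, -0.9, 6.9]
grip_width: 30.0
at [569.3 213.9  29.2] [-3.141  0.    -1.767] t 8.53 -> dx 0.032 dy 0.021 turn -0.001
```

View pics/side5.png

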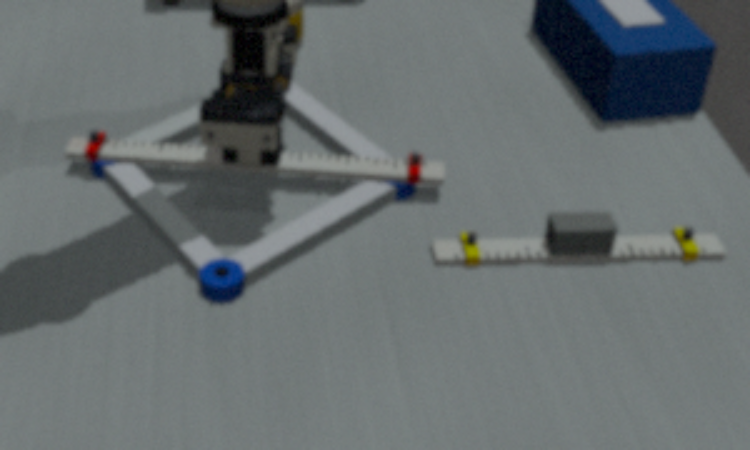

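View pics/scene5.png

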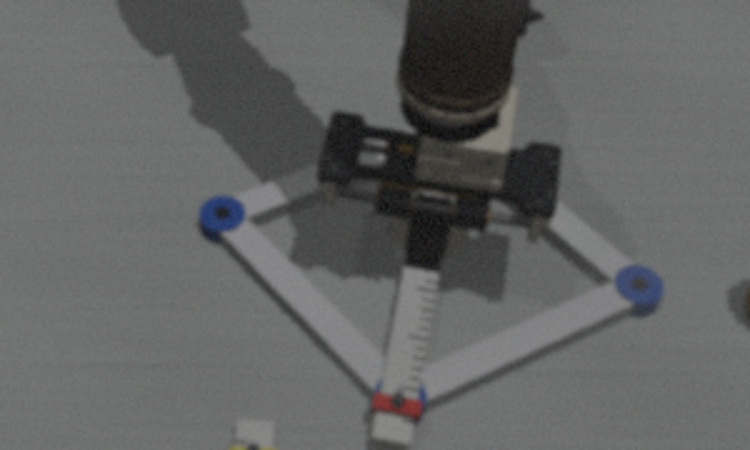

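The rule rests with both sliders over the blue short-diagonal joints, level, for well over 0.2 s. Now I'll lift it, turn it a quarter and lay it along the long diagonal.

```bash
python3 -m jog '[[0,0,-0.3,0],[0,0,-1,0],[0,0,-1.8,0],[0,0,-2.4,0],[0,0,-2.6,0]]' && python3 -m jog '[[0,0,0,-0.05],[0,0,0,-0.15],[0,0,0,-0.25],[0,0,0,-0.35],[0,0,0,-0.45]]' && python3 -m jog '[[0,0,0,-0.1],[0,0,0,-0.2],[0,0,0,-0.3],[0,0,0,-0.4],[0,0,0,-0.5]]' && python3 -m jog '[[0,0,0,-0.1],[0,0,0,-0.2],[0,0,0,-0.3],[0,0,0,-0.4],[0,0,0,-0.5]]' && python3 -m jog '[[0,0,0,-0.07],[0,0,0,-0.11],[0,0,0,-0.12],[0,0,0,-0.12],[0,0,0,-0.12]]'; python3 - <<'E'
from h import *
from cell import *
to(568.6,213.2,-0.2)
for n in("wrist","side"):
    i=camera_info(n);p,d=capture(n);cv2.imwrite(f"pics/{n}6.png",p[:,:,::-1])
E
```

```text
t: 9.05
ee_pos: [570.1, 214.3, 96.1]
ee_rot: [-3.139, 0.002, -1.767]
force: [0.9, 0.2, -3.5]
grip_width: 30.0
t: 9.47
ee_pos: [568.5, 213.5, 93.0]
ee_rot: [3.141, -0.0, -1.312]
force: [-0.5, 0.1, -3.1]
grip_width: 29.9
t: 9.88
ee_pos: [568.6, 213.5, 92.9]
ee_rot: [3.141, 0.0, -0.812]
force: [-0.1, 0.7, -3.4]
grip_width: 29.5
t: 10.3
ee_pos: [568.6, 213.4, 92.9]
ee_rot: [3.141, 0.001, -0.312]
force: [-0.0, -1.0, -3.6]
grip_width: 30.0
t: 10.72
ee_pos: [568.8, 213.6, 93.3]
ee_rot: [3.141, 0.001, -0.199]
force: [0.7, 0.8, -2.7]
grip_width: 29.9
at [568.8 213.6  93.3] [ 3.141e+00  1.000e-03 -1.990e-01] t 10.72 -> dx -0.004 dy 0.016 turn 0.001
```

View pics/wrist6.png

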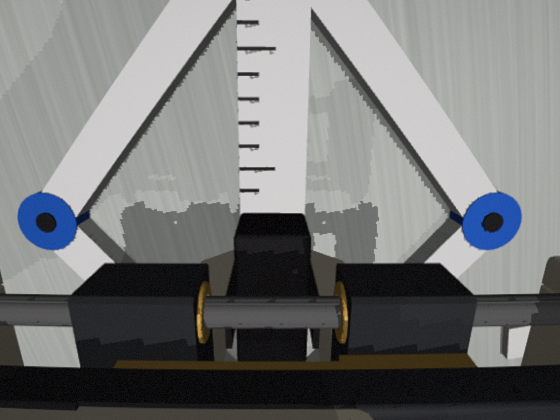

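View pics/side6.png

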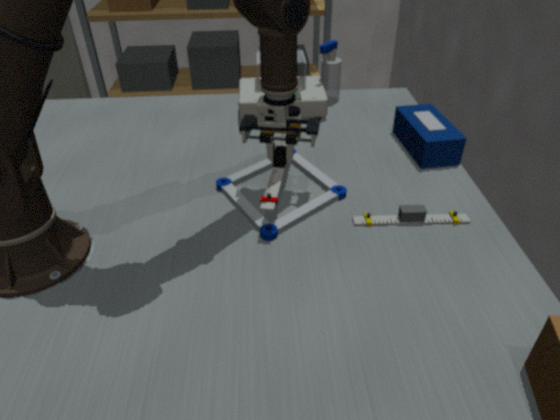

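Aligned along the long diagonal: the short-diagonal joints at (46,222) and (492,222) are symmetric about the bar at column 272. Lowering.

```bash
python3 -m jog '[[0,0,0.4,0],[0,0,1,0],[0,0,1.6,0],[0,0,2.1,0],[0,0,2.3,0]]' && python3 -m jog '[[0,0,0,0],[0,0,0.1,0],[0,0,0.2,0],[0,0,0.25,0],[0,0,0.25,0]]' && python3 -m jog '[[0,0,0.03,0],[0,0,0.05,0],[0,0,0.05,0]]'
```

```text
t: 11.23
ee_pos: [567.8, 213.1, 33.8]
ee_rot: [3.14, 0.002, -0.197]
force: [-0.3, -0.6, -3.3]
grip_width: 29.6
t: 11.65
ee_pos: [569.1, 213.8, 30.2]
ee_rot: [-3.141, -0.0, -0.197]
force: [-0.4, 0.5, -3.6]
grip_width: 30.1
t: 11.9
ee_pos: [569.2, 213.8, 29.2]
ee_rot: [-3.141, -0.001, -0.197]
force: [-1.3, -0.9, 1.2]
grip_width: 29.7
```

```bash
python3 -m jog '[[0,0,0,0],[0,0,0,0],[0,0,0,0],[0,0,0,0],[0,0,0,0]]' 70; python3 -m jog '[[0,0,0,0],[0,0,0,0],[0,0,0,0],[0,0,0,0]]'
```

```text
t: 12.32
ee_pos: [569.0, 213.8, 28.8]
ee_rot: [-3.142, -0.0, -0.197]
force: [0.0, -0.2, -0.2]
grip_width: 58.6
t: 12.65
ee_pos: [568.9, 213.7, 28.7]
ee_rot: [3.141, 0.0, -0.197]
force: [-0.6, 0.8, 0.6]
grip_width: 69.9
```

```bash
python3 -m jog '[[0,0,-0.4,0],[0,0,-1.2,0],[0,0,-2.4,0],[0,0,-3.8,0],[0,0,-5.2,0]]' && python3 -m jog '[[0,1,-0.4,0],[0,2.2,-0.6,0],[0,3.4,-0.6,0],[0,4.6,-0.6,0],[0,5.6,-0.6,0]]' && python3 -m jog '[[0,0,0,0],[0,0,0,0],[0,0,0,0]]'; python3 - <<'E'
from h import *
from cell import *
to(568.6,213.2)
for n in("scene","side"):
    i=camera_info(n);p,d=capture(n);cv2.imwrite(f"pics/{n}7.png",p[:,:,::-1])
    p=p.astype(int);r,g,b=p[...,0],p[...,1],p[...,2]
    for c,a in blobs((r-g>60)&(r-b>60),15): print(n,"red",c.round(1),a,atz(i,c,31).round(1))
E
```

```text
t: 13.07
ee_pos: [568.4, 213.7, 160.5]
ee_rot: [3.141, 0.001, -0.197]
force: [1.5, 0.5, -0.3]
grip_width: 69.8
t: 13.48
ee_pos: [541.1, 74.3, 174.6]
ee_rot: [3.141, -0.001, -0.198]
force: [0.3, -0.4, 0.4]
grip_width: 69.9
t: 13.73
ee_pos: [541.7, 77.2, 174.4]
ee_rot: [-3.141, -0.001, -0.197]
force: [0.3, 0.2, -0.5]
grip_width: 70.0
at [541.7  77.2 174.4] [-3.141e+00 -1.000e-03 -1.970e-01] t 13.73 -> dx -0.009 dy -5.544 None
scene red [272.8 206.4] 18 [545.3  42.1  31. ]
side red [270.8 221.2] 48 [537.6  48.8  31. ]
```

View pics/scene7.png

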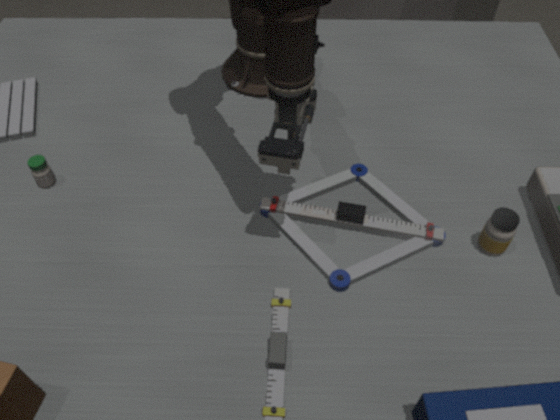

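View pics/side7.png

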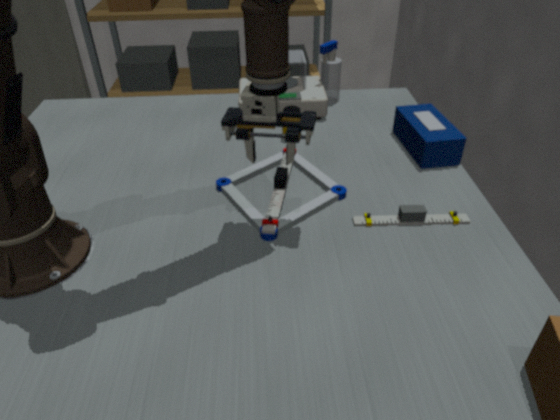

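The rule lies on the frame with its ends over the long-diagonal joints, about (266,205) and (438,235). The grip is at (351,212), and the gripper is clear. I'll check the numbers, then hand in.

```bash
python3 - <<'E'
from h import *
i=camera_info("scene")
c=np.array([568.6,213.2]);u=np.array([np.cos(1.37),np.sin(1.37)])
print(proj(i,[[*c,44],[*c,60],[*(c-170*u),31],[*(c+170*u),31]]).round(1))
p=cv2.imread("pics/scene7.png").astype(int)
b,g,r=p[...,0],p[...,1],p[...,2]
print([ (q.round(1),a) for q,a in blobs((r-g>30)&(r-b>30)&(np.arange(560)>240),5)])
print([ (q.round(1),a) for q,a in blobs((p.max(2)<45)[195:230,330:375],20)],"offset 330,195")
E
```

```text
[[351.7 212.1]
 [352.5 207.3]
 [275.  202.7]
 [430.5 229.5]]
[(array([275.9, 197.8]), np.int32(10)), (array([272.8, 206.3]), np.int32(38)), (array([429.1, 224.1]), np.int32(15)), (array([429.3, 233.1]), np.int32(37))]
[(array([20.6, 17.6]), np.int32(441))] offset 330,195
```

Grip blob is at (350.6,212.6), against (351.7,212.1) predicted for a centred rule. The sliders are within about 2 px of where they should be. Handing in.

```bash
python3 -c "
from cell import *
job_done(); print(get_state()['t'])"
```

```text
the job is handed in; nothing more can be done
the job is handed in; nothing more can be done
```

I took the red-slider rule by its grip and rested it on the frame along the shorter diagonal. I then lifted it, turned it a quarter and left it lying along the longer diagonal. That diagonal runs from about (532, 32) to (605, 394) mm and shows which way the frame is racked. I handed in at about 14 s of the 48 s allowed.

- **Diagonals:** triangulated from two views, they measure about 369 mm and 310 mm, roughly 6 cm apart as stated.
- **Short diagonal:** the rule rested there about 0.8 s. It was within about 1 mm of centre and 0.01 rad of the diagonal by the arm's readings. It stayed in the gripper throughout, pressed down with up to about 18 N.
- **Final pose:** in the scene picture the grip lies about 1 px (2–3 mm) from where a centred rule would put it. The sliders sit over the long-diagonal joints, within about 2 px of prediction. The gripper is open and about 145 mm above and 140 mm to the side.

No check failed. The side camera's fixed-height estimates of the corners were about 6 mm off in y, so I used the two-view triangulation instead. I did not measure the final height or tilt directly. When I let go, the tool was level and at the height where the rule had touched the frame.

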